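# Set out two shelf flags over the edge of a drinks display

## Task

With your fingertips, slide the green and the orange shelf flag along the riser, in either order, until each one's white band hangs out over the customer edge (the one with the dark steel strip, away from you): the whole band and nothing but the band, with the flag square to the edge. Only push the flags along, never lift, tip or drop them, and leave the cans and everything else where they stand.

Things in the scene. Friction and masses are not known exactly. Their poses are not given: they have to be found in the camera images.
- riser: low display riser fixed on the counter, 300 mm (its x) by 700 mm (its y), 50 mm high, light wood with a dark steel strip, 12 mm wide, along its +x (customer side) edge. Origin: centre of its underside, on the counter. Flat top 50 mm above the origin. Its +x axis points away from the robot, out over the customer edge
- riser_edge (a point): middle of the riser's customer edge, at the height of its top (50 mm above the counter), 150 mm along the riser's +x from its origin; axes as the riser's
- green_flag: loose green shelf flag, a rigid flat board 120 mm (its x) by 100 mm (its y), 8 mm thick, about 0.11 kg, lying flat on the riser, with a disc printed on it and a white band across its +x end, 25 mm wide over the full 100 mm. Origin: centre of its underside (rear end 60 mm along -x, white end 60 mm along +x)
- green_line (a point): middle of the line on top of the green flag where the white band meets the green, 35 mm along the flag's +x from its origin, 8 mm up; axes as the flag's
- orange_flag: loose orange shelf flag, a rigid flat board 120 mm (its x) by 100 mm (its y), 8 mm thick, about 0.11 kg, lying flat on the riser, with a disc printed on it and a white band across its +x end, 40 mm wide over the full 100 mm. Origin: centre of its underside (rear end 60 mm along -x, white end 60 mm along +x)
- orange_line (a point): middle of the line on top of the orange flag where the white band meets the orange, 20 mm along the flag's +x from its origin, 8 mm up; axes as the flag's
- small_can: yellow drinks can, 52 mm across, 90 mm tall, standing on the riser between the flags; origin at the centre of its underside
- blue_can: blue drinks can, 66 mm across, 115 mm tall, standing near the riser's left (+y) end; origin at the centre of its underside
- red_can: red drinks can, 66 mm across, 115 mm tall, standing near the riser's right (-y) end; origin at the centre of its underside
- bottle: amber bottle, 62 mm across, 220 mm tall, on the counter to the left of the riser; origin at the centre of its underside
- carrier: open cardboard carrier with two cans in it, 150 x 150 mm, 170 mm tall, on the counter to the right of the riser; origin at the centre of its underside
- opener: bottle opener with wooden handle, 132 mm long, 10 mm thick, lying on the counter to the left of the riser; origin at the underside, 65 mm from the end of the handle; its x runs along it, handle to -x
There are look-alikes about, which are no part of the job. Several things have the shape of the green_flag; the one meant has the colours described above. Of the things shaped like the orange_flag, the orange one is meant.

How it is judged:
By the outcome, as a careful person would: the job done as asked, in the order asked, and still so for the second after the job is handed in, with the robot touching nothing.
It also fails if it takes over 72 s, if anything falls off the work surface, if the arm or the gripper's body presses on something with over 40 N, if the wrist force passes 120 N, or if a joint passes its speed limit or range.

## Robot

A 6-joint arm with a two-finger parallel gripper is mounted at the origin on the work surface. World frame = base frame: x ahead of the robot, y to its left, z up, the work surface at z = 0. Lengths are in m, angles in degrees, forces in N, time in s.
With the tool pointing down it reaches from about 0.4 to 0.925 m from the base axis. Payload 3.4 kg.
Tool frame: the origin (TCP) lies midway between the tips of the shut fingers; the grasp point (between the pads) lies 19 mm behind it (robot.hold_point_z is the distance from the TCP to the grasp point, in m); y points along the fingers, x is the direction in which the jaws open and shut, and the axes are right-handed (so a half turn about y gives the same grasp; the last joint's range is limited). The gripper opens to 85 mm and grips with 20 to 120 N. Pads are 22 mm wide; open, the fingers measure 114 mm over their backs; the gripper's body (76 mm by 85 mm) begins 54 mm behind the grasp point. The pads swing forward as they close: fully open they stand 13 mm farther back than shut.
Start: joints at [66.721, 17.578, 86.31, -0, 76.112, -4.211], TCP at [0.188, 0.543, 0.231] pointing down, gripper open.
Joint ranges: [-179.03, 179.03], [-60, 130.46], [8.19, 133.38], [-81.62, 261.62], [5.75, 156.47], [-153.77, 153.77]. Speed limits (degrees/s): [147.25, 147.25, 180, 180, 180, 180].

## Interface

Orientations are given as a 3x3 rotation matrix whose columns are the frame's x, y, z axes.
In Python, from cell import readout, optics, ticket, finder, robot gives the robot as it stands.
- The arm moves only by the tool arm_command, never from a script. Its argument "deltas" is a list of rows, each an object of numbers: "tx", "ty", "tz": the shift along the tool's x, y, z in m; "rx", "ry", "rz": the turn, a rotation vector about the tool's x, y, z in rad; "gripper": the opening in per cent of the stroke, from 0 (shut) to 100 (fully open). A call has 1 to 20 rows; each row is the pose to reach, as a shift and turn from the pose commanded when the call began, along the tool's axes at that moment; what a row does not reach only later rows make up. A row lasts 1/8 s, in which the tool goes at most 62.5 mm and 10.7 degrees, less where a joint would pass 70% of its speed; a pose out of reach is approached as far as the arm can. A call with a gripper value outside its range is refused whole. The fingers move at their own pace and stop on an object; the grip force is fixed at half the most. Time passes only in rows, so rows that repeat a pose let the fingers close. It gives the time, the measured TCP pose, the force and the opening at its end, in the units of the state.
- readout.observe(): the state, without advancing time (a new reading comes with each control period).
- optics.grab_frame(name): name is "side" or "top" or "wrist"; returns a dict with "pixels" (400x640x3 uint8, red, green, blue), "depth" (400x640 float32, m along the optical axis (not along the pixel's ray), 0 where there is no reading), "fovy" (degrees; the focal length in pixels is half the picture's height over the tangent of half this angle, whatever the lens; pixels are square), "cx", "cy" (the principal point, pixels), "distortion" ([k1, k2, p1, p2, k3] as OpenCV has them; the pictures are not rectified), "view" (4x4, takes a point from world to camera coordinates); the wrist camera has in their place "hand_eye" (4x4, takes a point from camera to tool coordinates, whose origin is the TCP and whose axes are the tool frame's). Camera axes: x right, y down, z forward; pixel columns grow to the right and rows downward; lengths in m; the calibration is good to about 2 mm. A picture is of the moment at which its call begins: read the wrist's pose just before it.
- ticket.sign_off(): hands the job in, once; it reports no verdict.
Trained networks look in a picture, given as the dict that the camera call returned (one of the last four; its "shot" number tells which), for a name from the list of things; names that differ only in an ending like _2 or _b are one class to them, and where a whole thing is asked for, a point or a joint stands for the part that bears it (a point fixed in the world has none). Each returns a list of dicts, best first, with "confidence" (0 to 1); they miss things now and then, are a little off and sometimes report something else, mostly with a low value. They report only what shows in the picture. A call takes as long as a camera call. They do not tell look-alikes from the thing itself.
- finder.recognise(picture, label): "location" ([x, y, z] in m, in world coordinates, good to about 4 mm: the middle of the surface that is visible of it).
The state is a dict: "clock": time; "qpos": joint angles; "joint_vel": joint speeds; "joint_efforts": joint torques, N m; "tool_pos": TCP position; "ee_rot": TCP orientation; "contact_force": force on the tool from outside, world axes, zero at the start; "moment": the same for the moment, N m; "gripper_width": opening from 0.0 (shut) to 1.0 (fully open).
Only numpy, scipy, OpenCV 4.12 (cv2) and the standard library are available. Lean on these libraries where they do the work, as an engineer would, in place of code of your own. Each camera call takes 0.05 s, during which the arm holds its last target.

## Working session

There is one attempt and no reset: what is moved stays moved. The work goes in short steps, Python scripts to look and compute and a tool call to move; the robot and the scene stay as the last step left them, time stands still between calls to the robot, and variables do not carry over. Pictures are saved under pics/ and viewed, and the job is handed in when it is done.

Besides the shell and the picture viewer there is one more tool, called after "Call:" as name(argument=value, ...), one argument or row to a line, values as JSON. arm_command: Moves the arm, as the interface text tells. Its arguments: {"type":"object","properties":{"deltas":{"type":"array","items":{"type":"object","properties":{"tx":{"type":"number"},"ty":{"type":"number"},"tz":{"type":"number"},"rx":{"type":"number"},"ry":{"type":"number"},"rz":{"type":"number"},"gripper":{"type":"number"}}}}},"required":["deltas"]}

```bash
mkdir -p pics; ls; cat > h.py <<'E'
import numpy as np,cv2
from cell import readout,optics,ticket,finder,robot
def save(f,n): cv2.imwrite('pics/'+n,f['pixels'][:,:,::-1])
def K(f):
    F=200/np.tan(np.radians(f['fovy']/2)); return np.array([[F,0,f['cx']],[0,F,f['cy']],[0,0,1]])
def c2w(f,st=None):
    if 'view' in f: return np.linalg.inv(f['view'])
    T=np.eye(4);T[:3,:3]=st['ee_rot'];T[:3,3]=st['tool_pos']; return T@np.array(f['hand_eye'])
def ray_plane(f,uv,z,st=None):
    M=c2w(f,st); p=cv2.undistortPoints(np.array(uv,float).reshape(-1,1,2),K(f),np.array(f['distortion'],float)).reshape(-1,2)
    d=np.c_[p,np.ones(len(p))]@M[:3,:3].T; o=M[:3,3]
    return o+d*((z-o[2])/d[:,2])[:,None]
E
python3 - <<'E'
from h import *
for n in ('top','side','wrist'):
    f=optics.grab_frame(n); save(f,n+'0.png'); print(n,f['fovy'],f['cx'],f['cy'],f['distortion'])
    if n=='top':
        for l in ['riser','green_flag','orange_flag','small_can','blue_can','red_can','bottle','carrier','opener']:
            print(l,[(np.round(d['location'],3).tolist(),round(d['confidence'],2)) for d in finder.recognise(f,l)])
s=readout.observe();print(s)
E
```

```text
pics
top 53.915131212809044 319.18818022479434 204.67979270955507 [-0.04475277  0.          0.          0.          0.        ]
riser [([0.537, 0.008, 0.05], 0.89)]
green_flag [([0.585, 0.136, 0.06], 0.74), ([0.322, 0.127, 0.004], 0.61)]
orange_flag [([0.268, -0.401, 0.013], 0.93), ([0.604, -0.0, 0.134], 0.33)]
small_can [([0.604, -0.0, 0.134], 0.61)]
blue_can [([0.646, 0.297, 0.157], 0.8), ([0.58, -0.128, 0.056], 0.73)]
red_can [([0.589, -0.29, 0.159], 0.95)]
bottle [([0.573, 0.503, 0.138], 0.63), ([0.523, -0.553, 0.086], 0.32)]
carrier [([0.524, -0.558, 0.089], 0.76)]
opener [([0.648, 0.298, 0.158], 0.65), ([0.392, 0.525, 0.006], 0.62)]
side 48.01445973362872 323.23069550993335 199.08757178252685 [-0.02177858  0.          0.          0.          0.        ]
wrist 58.70766343113807 324.4460585644586 200.79093475538463 [-0.05792927  0.          0.          0.          0.        ]
{'clock': 0.6, 'qpos': array([ 6.67201739e+01,  1.75774450e+01,  8.63088724e+01, -2.62113894e-04,
        7.61120680e+01, -4.21238434e+00]), 'joint_vel': array([-0.05539959, -0.05012798, -0.01086387, -0.10144741,  0.07590217,
        0.02749338]), 'joint_efforts': array([-1.57686474e-03, -4.57179773e+01, -2.52197564e+01, -7.65992445e-05,
        1.20216300e-03, -7.87357720e-06]), 'tool_pos': array([0.18788394, 0.54345604, 0.23132374]), 'ee_rot': array([[ 3.26679843e-01,  1.52165511e-05, -9.45135059e-01],
       [ 9.45135059e-01,  2.41299457e-05,  3.26679843e-01],
       [ 2.77769982e-05, -1.00000000e+00, -6.49892908e-06]]), 'contact_force': array([-0.00654263,  0.17849173,  0.04593466]), 'moment': array([-0.03565741,  0.0058096 , -0.01145999]), 'gripper_width': 0.9977038746544533}
```

View images.

View pics/top0.png

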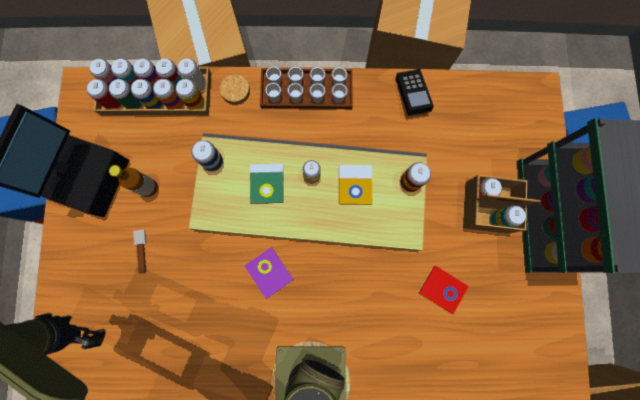

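View pics/side0.png

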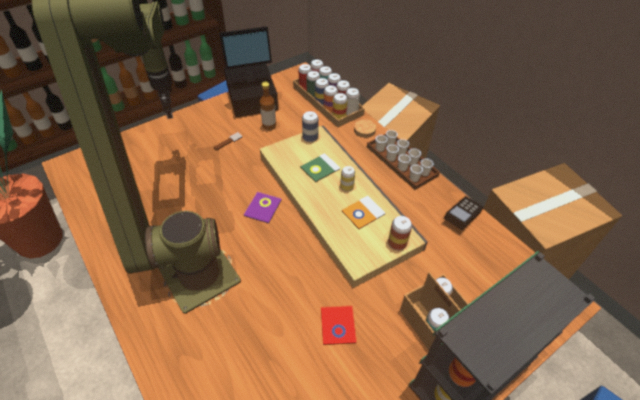

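View pics/wrist0.png

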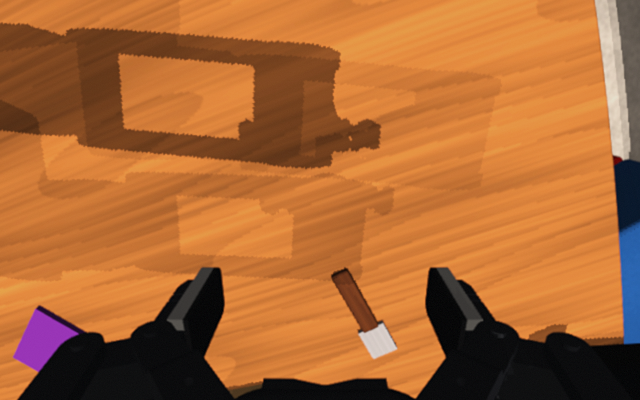

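```bash
python3 - <<'E'
from h import *
f=optics.grab_frame('top'); im=f['pixels']; s=readout.observe()
cv2.imwrite('pics/topcrop.png',cv2.resize(im[120:260,180:440,::-1],None,fx=3,fy=3,interpolation=cv2.INTER_CUBIC))
print(ray_plane(f,[(205,136),(427,154),(423,249),(191,229)],0.05))
hsv=cv2.cvtColor(im,cv2.COLOR_RGB2HSV)
for n,(u,v) in dict(green=(255,185),orange=(346,185),whiteg=(266,169),whiteo=(355,171),wood=(300,210),strip=(316,146)).items(): print(n,im[v,u],hsv[v,u])
print(ray_plane(f,[(250,165),(283,165),(284,202),(250,203)],0.058))
print(ray_plane(f,[(340,166),(372,165),(372,205),(339,204)],0.058))
w=optics.grab_frame('wrist'); print(w['hand_eye']); print({k:getattr(robot,k) for k in dir(robot) if k[0]!='_'})
E
```

```text
[[ 0.73533913  0.33367497  0.05      ]
 [ 0.68331372 -0.35738644  0.05      ]
 [ 0.38914802 -0.33322593  0.05      ]
 [ 0.44483345  0.36012856  0.05      ]]
green [ 58 124  93] [ 76 136 124]
orange [198 155   0] [ 23 255 198]
whiteg [194 210 229] [106  39 229]
whiteo [195 210 229] [107  38 229]
wood [197 185 111] [ 26 111 197]
strip [114 113  91] [ 29  51 114]
[[0.64092203 0.18884508 0.058     ]
 [0.64164885 0.08831905 0.058     ]
 [0.52723926 0.08303829 0.058     ]
 [0.523492   0.18484185 0.058     ]]
[[ 0.63994232 -0.08552063  0.058     ]
 [ 0.64400999 -0.18357442  0.058     ]
 [ 0.51994488 -0.18131014  0.058     ]
 [ 0.52230264 -0.08198786  0.058     ]]
[[ 9.99999952e-01 -2.55747682e-04  1.73852391e-04 -5.80864365e-04]
 [-2.44847433e-04 -3.11396657e-01  9.50279991e-01 -1.42221273e-01]
 [-1.88894851e-04 -9.50279988e-01 -3.11396705e-01  8.10134821e-02]
 [ 0.00000000e+00  0.00000000e+00  0.00000000e+00  1.00000000e+00]]
{'IKError': <class 'cell.IKError'>, 'hold_point_z': 0.0187}
```

View pics/topcrop.png

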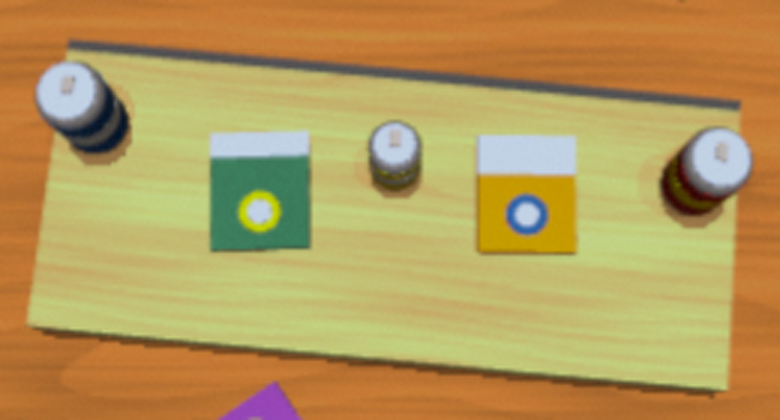

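The candidates in the top view are:
- **Green-shaped:** green (266,185) on the riser, purple (269,272) on the counter.
- **Orange-shaped:** orange (355,185) on the riser, red (443,290) on the counter.

The two on the riser have the right colours, a 25 mm band on green and a 40 mm band on orange, and the crop confirms this. Next I'll move the wrist camera above the riser for a precise look.

Call:
arm_command(
  deltas=[
    {"tx":-0.03,"ty":-0.03,"tz":-0.045,"ry":0.17},
    {"tx":-0.06,"ty":-0.06,"tz":-0.09,"ry":0.35},
    {"tx":-0.085,"ty":-0.09,"tz":-0.127,"ry":0.52},
    {"tx":-0.11,"ty":-0.09,"tz":-0.165,"ry":0.7},
    {"tx":-0.135,"ty":-0.09,"tz":-0.202,"ry":0.87},
    {"tx":-0.16,"ty":-0.09,"tz":-0.24,"ry":1.05},
    {"tx":-0.185,"ty":-0.09,"tz":-0.277,"ry":1.22},
    {"tx":-0.21,"ty":-0.09,"tz":-0.315,"ry":1.4},
    {"tx":-0.235,"ty":-0.09,"tz":-0.35,"ry":1.57},
    {"tx":-0.26,"ty":-0.09,"tz":-0.39,"ry":1.75},
    {"tx":-0.285,"ty":-0.09,"tz":-0.427,"ry":1.92},
    {"tx":-0.31,"ty":-0.09,"tz":-0.465,"ry":2.1},
    {"tx":-0.335,"ty":-0.09,"tz":-0.5,"ry":2.27},
    {"tx":-0.36,"ty":-0.09,"tz":-0.54,"ry":2.45},
    {"tx":-0.379,"ty":-0.09,"tz":-0.567,"ry":2.62},
    {"tx":-0.379,"ty":-0.09,"tz":-0.567,"ry":2.8},
    {"tx":-0.379,"ty":-0.09,"tz":-0.567,"ry":2.883},
    {"tx":-0.379,"ty":-0.09,"tz":-0.567,"ry":2.883,"gripper":60},
    {"tx":-0.379,"ty":-0.09,"tz":-0.567,"ry":2.883,"gripper":60},
    {"tx":-0.379,"ty":-0.09,"tz":-0.567,"ry":2.883,"gripper":60},
  ],
)

```text
schema error: expected keys tx, ty, tz, rx, ry, rz, gripper
```

```bash
python3 - <<'E'
from h import *
s=readout.observe(); f=optics.grab_frame('wrist'); save(f,'w1.png'); print(s['clock'],s['tool_pos'],s['ee_rot'],s['gripper_width'],s['qpos'])
E
```

```text
0.7 [0.18787472 0.54345308 0.23134527] [[ 3.26722439e-01  1.74557759e-05 -9.45120335e-01]
 [ 9.45120331e-01  8.95234550e-05  3.26722439e-01]
 [ 9.03136314e-05 -9.99999996e-01  1.27515129e-05]] 1.0007617741543564 [ 6.67200211e+01  1.75742075e+01  8.63105198e+01  1.14190677e-03
  7.61101658e+01 -4.21029175e+00]
```

View pics/w1.png

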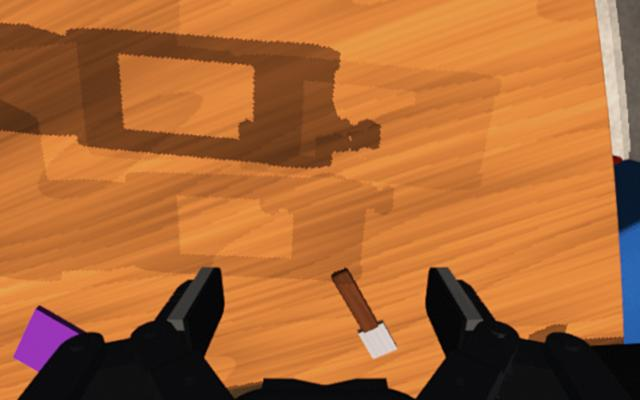

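The call was refused because every key has to be present, so the arm didn't move. I'll send it again with all the keys.

Call:
arm_command(
  deltas=[
    {"tx":-0.03,"ty":-0.03,"tz":-0.045,"rx":0,"ry":0.17,"rz":0,"gripper":60},
    {"tx":-0.06,"ty":-0.06,"tz":-0.09,"rx":0,"ry":0.35,"rz":0,"gripper":60},
    {"tx":-0.085,"ty":-0.09,"tz":-0.127,"rx":0,"ry":0.52,"rz":0,"gripper":60},
    {"tx":-0.11,"ty":-0.09,"tz":-0.165,"rx":0,"ry":0.7,"rz":0,"gripper":60},
    {"tx":-0.135,"ty":-0.09,"tz":-0.202,"rx":0,"ry":0.87,"rz":0,"gripper":60},
    {"tx":-0.16,"ty":-0.09,"tz":-0.24,"rx":0,"ry":1.05,"rz":0,"gripper":60},
    {"tx":-0.185,"ty":-0.09,"tz":-0.277,"rx":0,"ry":1.22,"rz":0,"gripper":60},
    {"tx":-0.21,"ty":-0.09,"tz":-0.315,"rx":0,"ry":1.4,"rz":0,"gripper":60},
    {"tx":-0.235,"ty":-0.09,"tz":-0.35,"rx":0,"ry":1.57,"rz":0,"gripper":60},
    {"tx":-0.26,"ty":-0.09,"tz":-0.39,"rx":0,"ry":1.75,"rz":0,"gripper":60},
    {"tx":-0.285,"ty":-0.09,"tz":-0.427,"rx":0,"ry":1.92,"rz":0,"gripper":60},
    {"tx":-0.31,"ty":-0.09,"tz":-0.465,"rx":0,"ry":2.1,"rz":0,"gripper":60},
    {"tx":-0.335,"ty":-0.09,"tz":-0.5,"rx":0,"ry":2.27,"rz":0,"gripper":60},
    {"tx":-0.36,"ty":-0.09,"tz":-0.54,"rx":0,"ry":2.45,"rz":0,"gripper":60},
    {"tx":-0.379,"ty":-0.09,"tz":-0.567,"rx":0,"ry":2.62,"rz":0,"gripper":60},
    {"tx":-0.379,"ty":-0.09,"tz":-0.567,"rx":0,"ry":2.8,"rz":0,"gripper":60},
    {"tx":-0.379,"ty":-0.09,"tz":-0.567,"rx":0,"ry":2.883,"rz":0,"gripper":60},
    {"tx":-0.379,"ty":-0.09,"tz":-0.567,"rx":0,"ry":2.883,"rz":0,"gripper":60},
    {"tx":-0.379,"ty":-0.09,"tz":-0.567,"rx":0,"ry":2.883,"rz":0,"gripper":60},
  ],
)

```text
clock: 3.12
tool_pos: [0.5999, 0.0001, 0.3213]
ee_rot: [[-0.073, -0.0, 0.997], [-0.997, -0.0, -0.073], [0.0, -1.0, -0.0]]
contact_force: [0.1, -0.3, -0.2]
gripper_width: 0.598
```

```bash
python3 - <<'E'
from h import *
s=readout.observe(); f=optics.grab_frame('wrist'); save(f,'w1.png'); print(s['clock'],s['tool_pos'],s['ee_rot'],s['gripper_width'],s['qpos'])
np.save('w1.npy',dict(f=f,s=s),allow_pickle=True)
E
```

```text
3.125 [5.99854415e-01 1.06934945e-04 3.21322560e-01] [[-7.25431141e-02 -3.26373048e-05  9.97365277e-01]
 [-9.97365277e-01 -2.08211374e-05 -7.25431148e-02]
 [ 2.31338912e-05 -9.99999999e-01 -3.10408844e-05]] 0.5978150343637035 [-4.02307977e+00  1.65865976e+01  7.48037552e+01 -1.32160639e-03
  8.86114289e+01  9.01370208e+01]
```

View pics/w1.png

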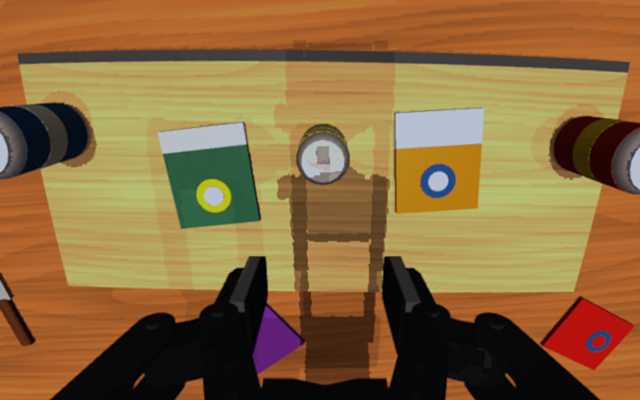

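```bash
cat >> h.py <<'E'
def rect(f,st,z,org,ang,X,Y,res=0.0005):
    """bird's-eye patch: X range (along ang), Y range (left). rows: X decreasing, cols: Y decreasing"""
    M=np.linalg.inv(c2w(f,st)); ex=np.array([np.cos(ang),np.sin(ang)]); ey=np.array([-ex[1],ex[0]])
    xs=np.arange(X[1],X[0],-res); ys=np.arange(Y[1],Y[0],-res)
    gx,gy=np.meshgrid(xs,ys,indexing='ij')
    P=np.c_[(np.array(org)+gx[...,None]*ex+gy[...,None]*ey).reshape(-1,2),np.full(gx.size,z)]
    uv=cv2.projectPoints(P,cv2.Rodrigues(M[:3,:3])[0],M[:3,3],K(f),np.array(f['distortion'],float))[0].reshape(*gx.shape,2).astype(np.float32)
    return cv2.remap(f['pixels'],uv,None,cv2.INTER_LINEAR),xs,ys
def flag(img,xs,ys,color):
    hsv=cv2.cvtColor(img,cv2.COLOR_RGB2HSV).astype(int); H,S,V=hsv[...,0],hsv[...,1],hsv[...,2]
    col=((H>60)&(H<95)&(S>90)) if color=='green' else ((H>17)&(H<25)&(S>190))
    wh=(S<70)&(V>140)
    def big(m,must=None):
        n,l,stt,c=cv2.connectedComponentsWithStats(m.astype(np.uint8)); i=1+np.argmax(stt[1:,4]); return l==i
    col=big(cv2.morphologyEx(col.astype(np.uint8),cv2.MORPH_OPEN,np.ones((3,3)))>0)
    near=cv2.dilate(col.astype(np.uint8),np.ones((25,25)))>0
    n,l,stt,c=cv2.connectedComponentsWithStats(wh.astype(np.uint8))
    k=0;b=0
    for i in range(1,n):
        if stt[i,2]>100 and stt[i,4]>b and (near&(l==i)).any(): k,b=i,stt[i,4]
    wh=l==k
    return col,wh
def fitline(pts):  # robust: X = a + b*Y
    p=np.array(pts); k=np.ones(len(p),bool)
    for _ in range(6):
        b,a=np.polyfit(p[k,1],p[k,0],1); r=p[:,0]-a-b*p[:,1]; s=max(1.5*np.median(abs(r[k])),4e-4); k=abs(r)<3*s
    return a,b,k.mean(),r[k].std()
E
cat > meas.py <<'E'
from h import *
def measure(f,s,org,ang,tag,Xr=(-.25,.2),only=('green','orange'),Y=dict(green=(.06,.22),orange=(-.22,-.06)),EY=(-.25,.25)):
    # edge
    img,xs,ys=rect(f,s,.05,org,ang,Xr,EY); cv2.imwrite(f'pics/{tag}_r.png',img[::2,::2,::-1]) 
    g=cv2.GaussianBlur(img,(0,0),1.5).astype(float); 
    sat=g.max(2)-0; d=g[...,0]-g[...,2]  # R-B: wood counter high, strip ~low
    out={}
    pts=[];pts2=[]
    for j in range(0,len(ys),4):
        c=g[:,j,0]; dc=np.gradient(c)  # red channel; going down rows: counter(high)->strip(low)->riser(high)
        V=c; lo=np.where((xs>xs[0]-.0) )[0]
        m=(xs>EDGE0+ -.02)&(xs<EDGE0+.02); idx=np.where(m)[0]
        if len(idx)<10: continue
        i=idx[np.argmin(dc[idx])]; pts.append((xs[i],ys[j])); i=idx[np.argmax(dc[idx])]; pts2.append((xs[i],ys[j]))
    out['edge']=fitline(pts); out['strip']=fitline(pts2)
    for n in only:
        img,xs,ys=rect(f,s,.058,org,ang,Xr,Y[n]); col,wh=flag(img,xs,ys,n)
        v=img.copy(); v[col]=(0,255,255); v[wh]=(255,0,255); cv2.imwrite(f'pics/{tag}_{n}.png',np.hstack([img,v])[:,:,::-1])
        al=cv2.dilate((col|wh).astype(np.uint8),np.ones((3,3)))>0
        rr,cc=np.where(wh); c0,c1=np.percentile(cc,5),np.percentile(cc,95)
        f1=[];f2=[];f3=[]
        for j in range(int(c0),int(c1),3):
            w=np.where(wh[:,j])[0]; k=np.where(col[:,j])[0]
            if len(w): f1.append((xs[w[0]],ys[j]))
            if len(w) and len(k): f2.append(((xs[w[-1]]+xs[k[0]])/2,ys[j])); f3.append((xs[k[-1]],ys[j]))
        out[n]=dict(front=fitline(f1),line=fitline(f2),rear=fitline(f3),Y=(ys[cc.max()],ys[cc.min()]))
    return out
EDGE0=.11
def show(o):
    for k,v in o.items():
        if k in('edge','strip'): print(k,np.round(v,4))
        else:
            for q,w in v.items(): print(k,q,np.round(w,4))
            yc=np.mean(v['Y']); ea,eb=o['edge'][:2]; la,lb=v['line'][:2]
            print(' ->',k,'line-edge(mm) at yc',round(1e3*((la+lb*yc)-(ea+eb*yc)),2),'ang rel edge deg (line, front, rear)',[round(np.degrees(-np.arctan(v[q][1])+np.arctan(eb)),2) for q in('line','front','rear')])
E
python3 - <<'E'
from meas import *
import meas
d=np.load('w1.npy',allow_pickle=True).item(); show(measure(d['f'],d['s'],(.6,0),np.radians(-4.16),'m1'))
E
```

```text
edge [1.155e-01 1.380e-02 1.000e+00 2.000e-04]
strip [1.037e-01 1.350e-02 1.000e+00 2.000e-04]
green front [ 4.94e-02 -1.06e-01  1.00e+00  2.00e-04]
green line [ 2.310e-02 -1.046e-01  1.000e+00  1.000e-04]
green rear [-7.000e-02 -1.061e-01  9.000e-01  2.000e-04]
green Y [0.09   0.1915]
 -> green line-edge(mm) at yc -109.11 ang rel edge deg (line, front, rear) [np.float64(6.77), np.float64(6.84), np.float64(6.85)]
orange front [ 4.39e-02 -7.08e-02  1.00e+00  2.00e-04]
orange line [ 2.50e-03 -7.07e-02  1.00e+00  1.00e-04]
orange rear [-7.560e-02 -6.910e-02  9.672e-01  2.000e-04]
orange Y [-0.1815 -0.079 ]
 -> orange line-edge(mm) at yc -102.01 ang rel edge deg (line, front, rear) [np.float64(4.84), np.float64(4.84), np.float64(4.74)]
```

```bash
python3 -c "
import cv2,numpy as np
a=cv2.imread('pics/m1_green.png');b=cv2.imread('pics/m1_orange.png');print(a.shape)
cv2.imwrite('pics/m1c.png',cv2.resize(np.hstack([a,b]),None,fx=.6,fy=.6))"
```

```text
(900, 640, 3)
```

View pics/m1c.png

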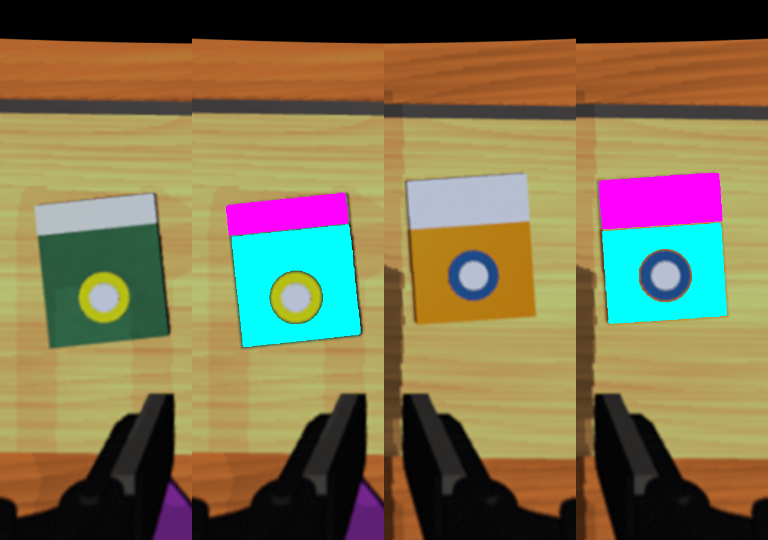

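View pics/m1_r.png

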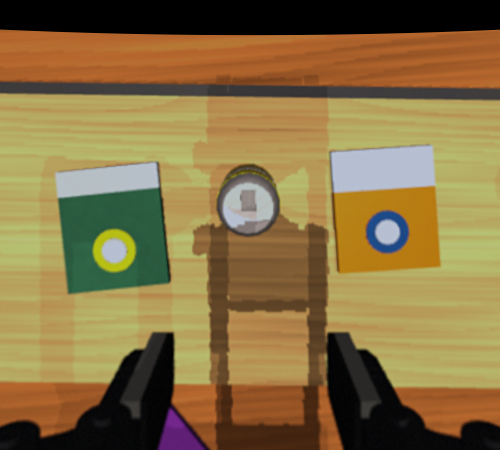

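Both flags and the edge are measured. Green's line is about 109 mm short of the edge and the flag is turned +6.8°. Orange's line is about 102 mm short and turned +4.8°. Next I'll move behind green and lower the fingers.

Call:
arm_command(
  deltas=[
    {"tx":-0.04,"ty":0,"tz":-0.04,"rx":0,"ry":0.0138,"rz":0,"gripper":60},
    {"tx":-0.08,"ty":0.03,"tz":-0.08,"rx":0,"ry":0.0138,"rz":0,"gripper":60},
    {"tx":-0.11,"ty":0.07,"tz":-0.115,"rx":0,"ry":0.0138,"rz":0,"gripper":60},
    {"tx":-0.132,"ty":0.11,"tz":-0.135,"rx":0,"ry":0.0138,"rz":0,"gripper":60},
    {"tx":-0.132,"ty":0.16,"tz":-0.135,"rx":0,"ry":0.0138,"rz":0,"gripper":60},
    {"tx":-0.132,"ty":0.21,"tz":-0.135,"rx":0,"ry":0.0138,"rz":0,"gripper":60},
    {"tx":-0.132,"ty":0.246,"tz":-0.135,"rx":0,"ry":0.0138,"rz":0,"gripper":60},
    {"tx":-0.132,"ty":0.246,"tz":-0.135,"rx":0,"ry":0.0138,"rz":0,"gripper":60},
    {"tx":-0.132,"ty":0.246,"tz":-0.135,"rx":0,"ry":0.0138,"rz":0,"gripper":60},
  ],
)

```text
clock: 4.3
tool_pos: [0.4762, 0.142, 0.0764]
ee_rot: [[-0.087, 0.002, 0.996], [-0.996, 0.0, -0.087], [-0.001, -1.0, 0.002]]
contact_force: [0.3, -0.0, -0.1]
gripper_width: 0.602
```

```bash
python3 - <<'E'
from h import *
s=readout.observe(); f=optics.grab_frame('wrist'); save(f,'w2.png'); print(s['clock'],s['tool_pos'],s['ee_rot'],s['gripper_width'],s['contact_force'])
D=f['depth']; 
for v in range(180,400,20): print(v,np.round(D[v,180:460:20],3))
E
```

```text
4.3 [0.47619648 0.14196432 0.07643199] [[-8.74170592e-02  1.85867233e-03  9.96170067e-01]
 [-9.96171655e-01  3.79576424e-04 -8.74179067e-02]
 [-5.40603916e-04 -9.99998201e-01  1.81837523e-03]] 0.6016124312336308 [ 0.32513517 -0.01289606 -0.08339577]
180 [0.175 0.175 0.174 0.175 0.174 0.174 0.175 0.175 0.176 0.174 0.175 0.176
 0.174 0.174]
200 [0.178 0.178 0.178 0.178 0.178 0.178 0.178 0.178 0.177 0.178 0.177 0.178
 0.178 0.178]
220 [0.181 0.183 0.182 0.182 0.181 0.181 0.18  0.181 0.181 0.182 0.181 0.182
 0.181 0.181]
240 [0.185 0.185 0.184 0.184 0.184 0.185 0.185 0.185 0.185 0.185 0.185 0.186
 0.184 0.183]
260 [0.187 0.188 0.188 0.188 0.147 0.188 0.189 0.187 0.188 0.189 0.188 0.147
 0.189 0.188]
280 [0.192 0.191 0.193 0.131 0.142 0.192 0.192 0.191 0.192 0.192 0.192 0.132
 0.139 0.19 ]
300 [0.195 0.195 0.125 0.12  0.141 0.196 0.197 0.196 0.196 0.195 0.195 0.12
 0.124 0.196]
320 [0.2   0.107 0.107 0.107 0.139 0.2   0.201 0.201 0.199 0.2   0.2   0.121
 0.107 0.108]
340 [0.105 0.106 0.098 0.092 0.265 0.264 0.264 0.264 0.254 0.255 0.254 0.122
 0.092 0.099]
360 [0.105 0.109 0.086 0.085 0.27  0.27  0.262 0.26  0.261 0.26  0.26  0.085
 0.086 0.085]
380 [0.106 0.276 0.079 0.077 0.277 0.087 0.088 0.265 0.265 0.088 0.089 0.078
 0.079 0.078]
```

View pics/w2.png

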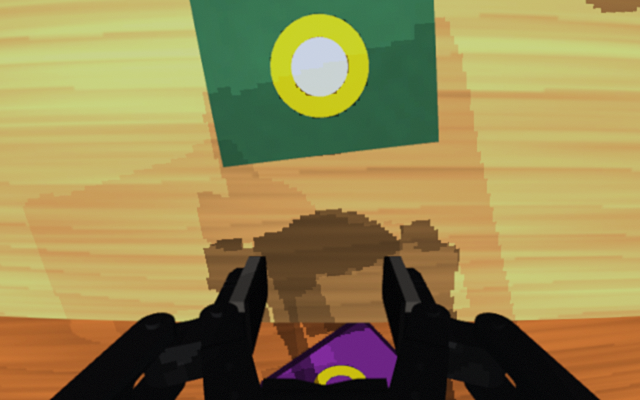

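```bash
python3 - <<'E'
from h import *
s=readout.observe(); f=optics.grab_frame('wrist'); print(s['tool_pos'])
v,u=np.mgrid[250:330,200:440]; z=f['depth'][250:330,200:440].ravel(); uv=np.c_[u.ravel(),v.ravel()].astype(float)
p=cv2.undistortPoints(uv.reshape(-1,1,2),K(f),np.array(f['distortion'],float)).reshape(-1,2)
P=np.c_[p*z[:,None],z]@np.array(f['hand_eye'])[:3,:3].T+np.array(f['hand_eye'])[:3,3]
W=P@np.array(s['ee_rot']).T+s['tool_pos']
k=(z>.05)&(W[:,2]>.062)&(abs(P[:,2])<.03)&(abs(P[:,0])<.06)
Q=P[k]; o=np.argsort(-Q[:,1])
print('tip tool y max',np.round(Q[o[:300:20]],4))
for side in(-1,1):
    q=Q[np.sign(Q[:,0])==side]; t=q[q[:,1]>q[:,1].max()-.008]; print(side,t.min(0),t.max(0))
fl=(z>.05)&~k&(W[:,2]<.06)&(W[:,2]>.04); print('riser z',np.median(W[fl,2]))
E
```

```text
[0.47668391 0.14202612 0.076905  ]
tip tool y max [[ 0.0262 -0.0018  0.0033]
 [ 0.026  -0.0034  0.0022]
 [ 0.026  -0.0042 -0.009 ]
 [-0.0255 -0.0048 -0.002 ]
 [ 0.0259 -0.0053 -0.0022]
 [ 0.0263 -0.0059 -0.0105]
 [-0.0254 -0.0063  0.0023]
 [-0.0255 -0.0066  0.0082]
 [ 0.0284 -0.0069  0.0098]
 [ 0.0261 -0.0072 -0.0112]
 [-0.0255 -0.0075  0.0059]
 [ 0.026  -0.0078  0.0045]
 [ 0.0262 -0.0081 -0.0066]
 [-0.0253 -0.0083 -0.0005]
 [ 0.0281 -0.0086  0.0097]]
-1 [-0.0375305  -0.01017718 -0.01224213] [-0.02522726 -0.00225194  0.01081071]
1 [ 0.02572279 -0.009833   -0.01307634] [ 0.03622964 -0.00184665  0.01034825]
riser z 0.049603074157276494
```

Call:
arm_command(
  deltas=[
    {"tx":0,"ty":0.015,"tz":0,"rx":0,"ry":0,"rz":0,"gripper":60},
    {"tx":0,"ty":0.023,"tz":0,"rx":0,"ry":0,"rz":0,"gripper":60},
    {"tx":0,"ty":0.026,"tz":0,"rx":0,"ry":0,"rz":0,"gripper":60},
    {"tx":0,"ty":0.026,"tz":0,"rx":0,"ry":0,"rz":0,"gripper":60},
    {"tx":0,"ty":0.026,"tz":0,"rx":0,"ry":0,"rz":0,"gripper":60},
  ],
)

```text
clock: 5.03
tool_pos: [0.4754, 0.1417, 0.0497]
ee_rot: [[-0.088, 0.001, 0.996], [-0.996, 0.0, -0.088], [-0.0, -1.0, 0.001]]
contact_force: [0.4, 0.2, -0.1]
gripper_width: 0.596
```

Now I'll feel for the riser in 1 mm steps.

Call:
arm_command(
  deltas=[
    {"tx":0,"ty":0.001,"tz":0,"rx":0,"ry":0,"rz":0,"gripper":60},
    {"tx":0,"ty":0.002,"tz":0,"rx":0,"ry":0,"rz":0,"gripper":60},
    {"tx":0,"ty":0.002,"tz":0,"rx":0,"ry":0,"rz":0,"gripper":60},
  ],
)

```text
clock: 5.4
tool_pos: [0.475, 0.1416, 0.0472]
ee_rot: [[-0.088, -0.0, 0.996], [-0.996, -0.0, -0.088], [0.0, -1.0, -0.0]]
contact_force: [0.5, -0.1, 0.4]
gripper_width: 0.601
```

Call:
arm_command(
  deltas=[
    {"tx":0,"ty":0.001,"tz":0,"rx":0,"ry":0,"rz":0,"gripper":60},
    {"tx":0,"ty":0.001,"tz":0,"rx":0,"ry":0,"rz":0,"gripper":60},
  ],
)

```text
clock: 5.65
tool_pos: [0.4752, 0.1417, 0.0468]
ee_rot: [[-0.088, 0.0, 0.996], [-0.996, 0.0, -0.088], [-0.0, -1.0, 0.0]]
contact_force: [-1.2, -0.0, 5.9]
gripper_width: 0.603
```

Call:
arm_command(
  deltas=[
    {"tx":0,"ty":0.001,"tz":0,"rx":0,"ry":0,"rz":0,"gripper":60},
    {"tx":0,"ty":0.001,"tz":0,"rx":0,"ry":0,"rz":0,"gripper":60},
  ],
)

```text
clock: 5.9
tool_pos: [0.4752, 0.1417, 0.0467]
ee_rot: [[-0.088, 0.001, 0.996], [-0.996, 0.0, -0.088], [-0.0, -1.0, 0.001]]
contact_force: [-2.6, -1.5, 14.5]
gripper_width: 0.604
```

Contact is at TCP z≈0.047. I'll raise to 0.050, so the tips sit 3 mm above the riser, and push most of the way.

Call:
arm_command(
  deltas=[
    {"tx":0,"ty":-0.0045,"tz":0,"rx":0,"ry":0,"rz":0,"gripper":60},
    {"tx":0,"ty":-0.0045,"tz":0,"rx":0,"ry":0,"rz":0,"gripper":60},
    {"tx":0,"ty":-0.0045,"tz":0.01,"rx":0,"ry":0,"rz":0,"gripper":60},
    {"tx":0,"ty":-0.0045,"tz":0.02,"rx":0,"ry":0,"rz":0,"gripper":60},
    {"tx":0,"ty":-0.0045,"tz":0.026,"rx":0,"ry":0,"rz":0,"gripper":60},
    {"tx":0,"ty":-0.0045,"tz":0.031,"rx":0,"ry":0,"rz":0,"gripper":60},
    {"tx":0,"ty":-0.0045,"tz":0.035,"rx":0,"ry":0,"rz":0,"gripper":60},
    {"tx":0,"ty":-0.0045,"tz":0.039,"rx":0,"ry":0,"rz":0,"gripper":60},
    {"tx":0,"ty":-0.0045,"tz":0.043,"rx":0,"ry":0,"rz":0,"gripper":60},
    {"tx":0,"ty":-0.0045,"tz":0.047,"rx":0,"ry":0,"rz":0,"gripper":60},
    {"tx":0,"ty":-0.0045,"tz":0.051,"rx":0,"ry":0,"rz":0,"gripper":60},
    {"tx":0,"ty":-0.0045,"tz":0.055,"rx":0,"ry":0,"rz":0,"gripper":60},
    {"tx":0,"ty":-0.0045,"tz":0.059,"rx":0,"ry":0,"rz":0,"gripper":60},
    {"tx":0,"ty":-0.0045,"tz":0.062,"rx":0,"ry":0,"rz":0,"gripper":60},
    {"tx":0,"ty":-0.0045,"tz":0.065,"rx":0,"ry":0,"rz":0,"gripper":60},
    {"tx":0,"ty":-0.0045,"tz":0.065,"rx":0,"ry":0,"rz":0,"gripper":60},
  ],
)

```text
clock: 7.9
tool_pos: [0.5404, 0.1359, 0.0499]
ee_rot: [[-0.088, 0.001, 0.996], [-0.996, -0.0, -0.088], [-0.0, -1.0, 0.001]]
contact_force: [0.2, 0.8, -1.1]
gripper_width: 0.597
```

```bash
python3 - <<'E'
from h import *
s=readout.observe(); f=optics.grab_frame('wrist'); save(f,'w3.png'); print(s['clock'],s['tool_pos'],s['contact_force'])
E
```

```text
7.9 [0.54039122 0.13590647 0.04988181] [ 0.23891039  0.78088278 -1.07824127]
```

View pics/w3.png

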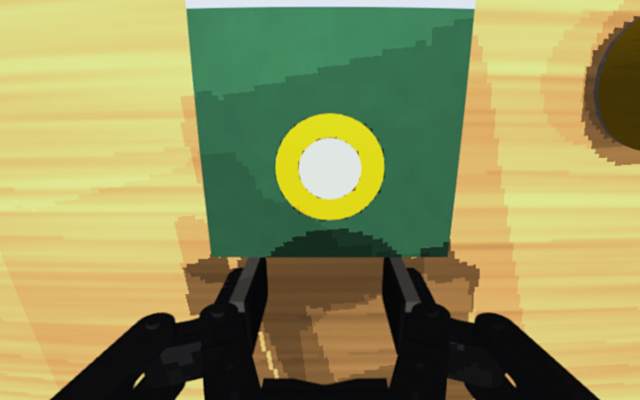

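Green is square against both fingertips. I'll carry on to just short of the goal.

Call:
arm_command(
  deltas=[
    {"tx":0,"ty":0,"tz":0.003,"rx":0,"ry":0,"rz":0,"gripper":60},
    {"tx":0,"ty":0,"tz":0.007,"rx":0,"ry":0,"rz":0,"gripper":60},
    {"tx":0,"ty":0,"tz":0.012,"rx":0,"ry":0,"rz":0,"gripper":60},
    {"tx":0,"ty":0,"tz":0.017,"rx":0,"ry":0,"rz":0,"gripper":60},
    {"tx":0,"ty":0,"tz":0.022,"rx":0,"ry":0,"rz":0,"gripper":60},
    {"tx":0,"ty":0,"tz":0.027,"rx":0,"ry":0,"rz":0,"gripper":60},
    {"tx":0,"ty":0,"tz":0.032,"rx":0,"ry":0,"rz":0,"gripper":60},
    {"tx":0,"ty":0,"tz":0.037,"rx":0,"ry":0,"rz":0,"gripper":60},
    {"tx":0,"ty":0,"tz":0.042,"rx":0,"ry":0,"rz":0,"gripper":60},
    {"tx":0,"ty":0,"tz":0.047,"rx":0,"ry":0,"rz":0,"gripper":60},
    {"tx":0,"ty":0,"tz":0.052,"rx":0,"ry":0,"rz":0,"gripper":60},
    {"tx":0,"ty":0,"tz":0.057,"rx":0,"ry":0,"rz":0,"gripper":60},
    {"tx":0,"ty":0,"tz":0.061,"rx":0,"ry":0,"rz":0,"gripper":60},
    {"tx":0,"ty":0,"tz":0.065,"rx":0,"ry":0,"rz":0,"gripper":60},
    {"tx":0,"ty":0,"tz":0.068,"rx":0,"ry":0,"rz":0,"gripper":60},
    {"tx":0,"ty":0,"tz":0.07,"rx":0,"ry":0,"rz":0,"gripper":60},
    {"tx":0,"ty":0,"tz":0.072,"rx":0,"ry":0,"rz":0,"gripper":60},
    {"tx":0,"ty":0,"tz":0.072,"rx":0,"ry":0,"rz":0,"gripper":60},
  ],
)

```text
clock: 10.2
tool_pos: [0.612, 0.1296, 0.0498]
ee_rot: [[-0.088, 0.001, 0.996], [-0.996, -0.0, -0.088], [-0.0, -1.0, 0.001]]
contact_force: [-0.7, 0.3, 1.2]
gripper_width: 0.597
```

```bash
python3 - <<'E'
from h import *
s=readout.observe(); f=optics.grab_frame('wrist'); save(f,'w4.png'); print(s['clock'],s['tool_pos'],s['contact_force'])
cv2.imwrite('pics/w4c.png',cv2.resize(f['pixels'][:60,140:540,::-1],None,fx=2,fy=4,interpolation=cv2.INTER_NEAREST))
E
```

```text
10.2 [0.61199563 0.12959808 0.04981181] [-0.6539304   0.30482404  1.15891967]
```

View pics/w4.png

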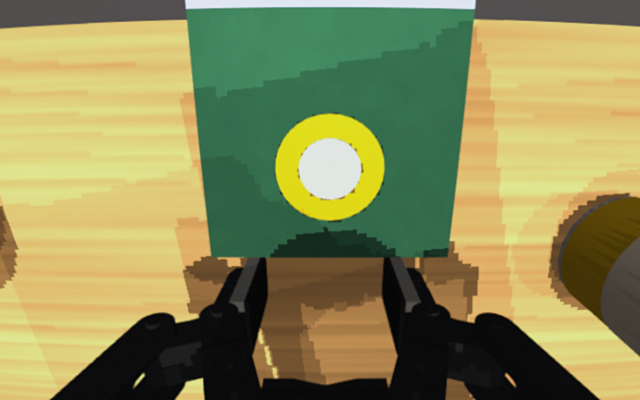

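View pics/w4c.png

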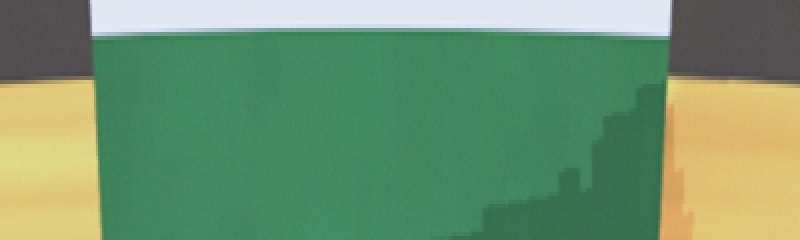

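```bash
cat > close.py <<'E'
from h import *
# close-up: line (z .058) & strip inner edge (z .05) in tool-aligned coordinates
def trans(f,cols,r0,r1,ch,sign):
    out=[]
    for c in cols:
        p=cv2.GaussianBlur(f['pixels'][r0:r1,c-2:c+3,:].astype(float).mean(1),(1,3),0)[:,ch]; g=np.gradient(p)*sign
        i=int(np.argmax(g)); 
        if 0<i<len(g)-1: a,b,d=g[i-1:i+2]; i=i+.5*(a-d)/(a-2*b+d+1e-9)
        out.append((c,r0+i))
    return np.array(out)
def close(lc,sc,lr,sr,riser=-4.95,lch=0,lsign=-1):
    s=readout.observe(); f=optics.grab_frame('wrist')
    L=trans(f,lc,*lr,lch,lsign); S=trans(f,sc,*sr,0,1)
    R=np.array([[np.cos(np.radians(riser)),np.sin(np.radians(riser))]]); R=np.vstack([R,[-R[0,1],R[0,0]]])
    T=(ray_plane(f,L,.058,s)[:,:2]-s['tool_pos'][:2])@R.T; U=(ray_plane(f,S,.05,s)[:,:2]-s['tool_pos'][:2])@R.T
    bl=fitline(T); bs=fitline(U); print('rows',np.round(L[::6,1],1),np.round(S[::6,1],1))
    y=T[:,1].mean(); d=(bl[0]+bl[1]*y)-(bs[0]+bs[1]*y)
    print('line X',round(bl[0]*1e3,2),'deg',round(np.degrees(-bl[1]),2),'strip X',round(bs[0]*1e3,2),'deg',round(np.degrees(-bs[1]),2),'resid',bl[3],bs[3])
    print('to go mm',round(1e3*(0.012-d),2)); print(s['clock'])
E
python3 - <<'E'
from close import *
close(range(200,465,6),list(range(100,180,6))+list(range(485,540,6)),(2,16),(12,32))
E
```

```text
rows [8.1 7.5 6.9 6.7 6.7 6.9 7.5 8.2] [22.2 20.7 19.5 19.6]
line X 104.6 deg -0.11 strip X 102.67 deg 0.02 resid 1.2922208675586228e-05 2.7524941751182597e-05
to go mm 10.08
10.25
```

Call:
arm_command(
  deltas=[
    {"tx":0,"ty":0,"tz":0.003,"rx":0,"ry":0,"rz":0,"gripper":60},
    {"tx":0,"ty":0,"tz":0.006,"rx":0,"ry":0,"rz":0,"gripper":60},
    {"tx":0,"ty":0,"tz":0.008,"rx":0,"ry":0,"rz":0,"gripper":60},
    {"tx":0,"ty":0,"tz":0.009,"rx":0,"ry":0,"rz":0,"gripper":60},
    {"tx":0,"ty":0,"tz":0.009,"rx":0,"ry":0,"rz":0,"gripper":60},
    {"tx":0,"ty":0,"tz":0.009,"rx":0,"ry":0,"rz":0,"gripper":60},
  ],
)

```text
clock: 11.05
tool_pos: [0.6207, 0.1288, 0.0498]
ee_rot: [[-0.088, 0.0, 0.996], [-0.996, -0.0, -0.088], [-0.0, -1.0, 0.0]]
contact_force: [-1.0, 0.3, -0.1]
gripper_width: 0.599
```

```bash
python3 - <<'E'
from close import *
close(range(200,465,6),list(range(100,170,6))+list(range(485,540,6)),(2,16),(35,75))
f=optics.grab_frame('wrist'); cv2.imwrite('pics/w5c.png',cv2.resize(f['pixels'][:80,140:540,::-1],None,fx=2,fy=4,interpolation=cv2.INTER_NEAREST))
E
```

```text
rows [8.1 7.5 6.9 6.7 6.7 6.9 7.5 8.2] [46.9 45.8 44.2 45. ]
line X 104.59 deg -0.11 strip X 93.91 deg 0.01 resid 1.3085783498924594e-05 2.922330304050169e-05
to go mm 1.33
11.05
```

View pics/w5c.png

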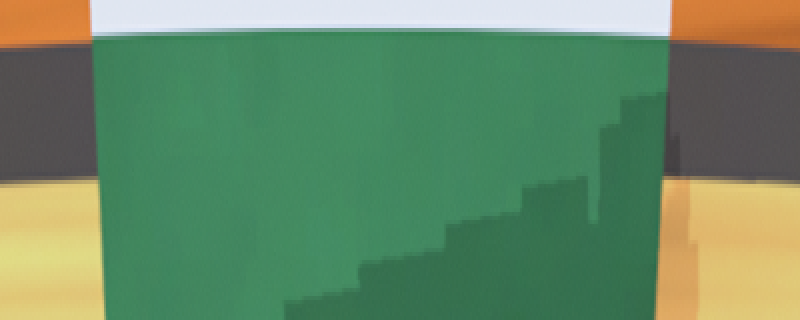

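```bash
python3 - <<'E'
from close import *
s=readout.observe(); f=optics.grab_frame('wrist')
R=np.radians(-4.95); R=np.array([[np.cos(R),np.sin(R)],[-np.sin(R),np.cos(R)]])
sc=list(range(100,170,6))+list(range(485,540,6))
def X(p,z): return fitline((ray_plane(f,p,z,s)[:,:2]-s['tool_pos'][:2])@R.T)
e=X(trans(f,sc,4,22,0,-1),.05); i=X(trans(f,sc,35,75,0,1),.05); l=X(trans(f,range(200,465,6),2,16,0,-1),.058)
print(e,i,l); print('strip w',e[0]-i[0],'to go',e[0]-l[0])
print(trans(f,sc,4,22,0,-1)[:,1])
E
```

```text
(np.float64(0.10572085162550007), np.float64(-0.00030849301899213), np.float64(1.0), np.float64(3.176148083347765e-05)) (np.float64(0.09391520704539023), np.float64(-0.00018114369945674018), np.float64(1.0), np.float64(2.8374697636045907e-05)) (np.float64(0.10459353009692347), np.float64(0.001913787483838379), np.float64(1.0), np.float64(1.291618063950386e-05))
strip w 0.01180564458010984 to go 0.0011273215285765997
[13.4989373  13.1582049  12.8716059  12.71611154 12.46987952 11.97953216
 11.67330677 11.43267327 11.26759884 11.08653846 10.86615679 10.64942529
  9.8713969  10.08404908 10.3037889  10.58486239 10.75735294 11.00907029
 11.28641975 11.57429245 11.7512364  11.99784946]
```

Call:
arm_command(
  deltas=[
    {"tx":0,"ty":0,"tz":0.0008,"rx":0,"ry":0,"rz":0,"gripper":60},
    {"tx":0,"ty":0,"tz":0.0013,"rx":0,"ry":0,"rz":0,"gripper":60},
    {"tx":0,"ty":0,"tz":0.0013,"rx":0,"ry":0,"rz":0,"gripper":60},
    {"tx":0,"ty":0,"tz":0.0013,"rx":0,"ry":0,"rz":0,"gripper":60},
  ],
)

```text
clock: 11.7
tool_pos: [0.6218, 0.1287, 0.0498]
ee_rot: [[-0.088, -0.0, 0.996], [-0.996, -0.0, -0.088], [0.0, -1.0, -0.0]]
contact_force: [-1.3, 0.4, 1.6]
gripper_width: 0.602
```

```bash
python3 - <<'E'
from close import *
s=readout.observe(); f=optics.grab_frame('wrist'); print(s['tool_pos'])
R=np.radians(-4.95); R=np.array([[np.cos(R),np.sin(R)],[-np.sin(R),np.cos(R)]])
sc=list(range(100,170,6))+list(range(485,540,6))
def X(p,z): return fitline((ray_plane(f,p,z,s)[:,:2]-s['tool_pos'][:2])@R.T)
e=X(trans(f,sc,4,24,0,-1),.05); i=X(trans(f,sc,35,75,0,1),.05); l=X(trans(f,range(200,465,6),2,16,0,-1),.058)
print('strip w',e[0]-i[0],'to go',e[0]-l[0],e,l)
E
```

```text
[0.62178144 0.12872541 0.04978712]
strip w 0.01183128738670318 to go 7.36181065350422e-05 (np.float64(0.10465736082660028), np.float64(-0.0004289591460145812), np.float64(1.0), np.float64(2.3857358853128835e-05)) (np.float64(0.10458374272006524), np.float64(0.0018472601074440975), np.float64(1.0), np.float64(1.298219783866621e-05))
```

Green's line is within 0.1 mm of the edge, and the angle is 0.1°. I'll back off, lift, and cross to behind orange.

Call:
arm_command(
  deltas=[
    {"tx":0,"ty":0,"tz":-0.015,"rx":0,"ry":0,"rz":0,"gripper":60},
    {"tx":0,"ty":0,"tz":-0.04,"rx":0,"ry":0,"rz":0,"gripper":60},
    {"tx":0,"ty":-0.03,"tz":-0.07,"rx":0,"ry":0,"rz":0,"gripper":60},
    {"tx":0,"ty":-0.08,"tz":-0.09,"rx":0,"ry":0,"rz":0,"gripper":60},
    {"tx":0,"ty":-0.13,"tz":-0.11,"rx":0,"ry":0,"rz":0,"gripper":60},
    {"tx":0.04,"ty":-0.14,"tz":-0.123,"rx":0,"ry":0,"rz":0,"gripper":60},
    {"tx":0.09,"ty":-0.14,"tz":-0.123,"rx":0,"ry":0,"rz":0,"gripper":60},
    {"tx":0.14,"ty":-0.14,"tz":-0.123,"rx":0,"ry":0,"rz":0,"gripper":60},
    {"tx":0.19,"ty":-0.14,"tz":-0.123,"rx":0,"ry":0,"rz":0,"gripper":60},
    {"tx":0.24,"ty":-0.14,"tz":-0.123,"rx":0,"ry":0,"rz":0,"gripper":60},
    {"tx":0.266,"ty":-0.12,"tz":-0.123,"rx":0,"ry":0,"rz":0,"gripper":60},
    {"tx":0.266,"ty":-0.07,"tz":-0.123,"rx":0,"ry":0,"rz":0,"gripper":60},
    {"tx":0.266,"ty":-0.03,"tz":-0.123,"rx":0,"ry":0,"rz":0,"gripper":60},
    {"tx":0.266,"ty":-0.01,"tz":-0.123,"rx":0,"ry":0,"rz":0,"gripper":60},
    {"tx":0.266,"ty":-0.002,"tz":-0.123,"rx":0,"ry":0,"rz":0,"gripper":60},
    {"tx":0.266,"ty":0,"tz":-0.123,"rx":0,"ry":0,"rz":0,"gripper":60},
    {"tx":0.266,"ty":0,"tz":-0.123,"rx":0,"ry":0,"rz":0,"gripper":60},
    {"tx":0.266,"ty":0,"tz":-0.123,"rx":0,"ry":0,"rz":0,"gripper":60},
    {"tx":0.266,"ty":0,"tz":-0.123,"rx":0,"ry":0,"rz":0,"gripper":60},
  ],
)

```text
clock: 14.12
tool_pos: [0.4764, -0.1256, 0.0505]
ee_rot: [[-0.088, 0.001, 0.996], [-0.996, -0.0, -0.088], [0.0, -1.0, 0.001]]
contact_force: [0.4, 0.7, -0.9]
gripper_width: 0.599
```

```bash
python3 - <<'E'
from h import *
s=readout.observe(); f=optics.grab_frame('wrist'); save(f,'w6.png'); print(s['clock'],s['tool_pos'],s['contact_force'],s['ee_rot'])
E
```

```text
14.125 [ 0.47637815 -0.12560591  0.05045031] [ 0.35900071  0.71083802 -0.86023771] [[-8.78515263e-02  1.30157519e-03  9.96132730e-01]
 [-9.96133509e-01 -4.92276233e-04 -8.78509518e-02]
 [ 3.76027849e-04 -9.99999032e-01  1.33978987e-03]]
```

View pics/w6.png

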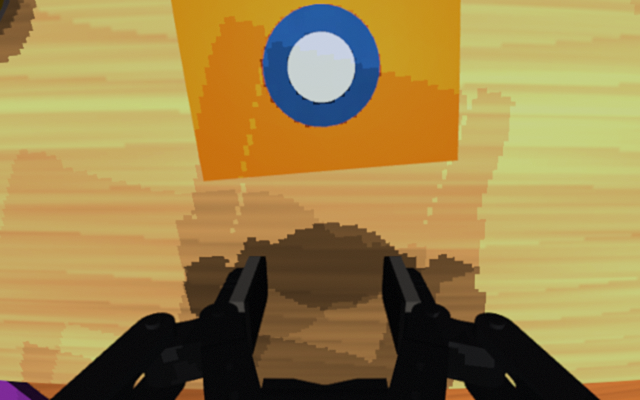

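Call:
arm_command(
  deltas=[
    {"tx":0,"ty":0,"tz":0.01,"rx":0,"ry":0,"rz":0,"gripper":60},
    {"tx":0,"ty":0,"tz":0.02,"rx":0,"ry":0,"rz":0,"gripper":60},
    {"tx":0,"ty":0,"tz":0.027,"rx":0,"ry":0,"rz":0,"gripper":60},
    {"tx":0,"ty":0,"tz":0.032,"rx":0,"ry":0,"rz":0,"gripper":60},
    {"tx":0,"ty":0,"tz":0.036,"rx":0,"ry":0,"rz":0,"gripper":60},
    {"tx":0,"ty":0,"tz":0.04,"rx":0,"ry":0,"rz":0,"gripper":60},
    {"tx":0,"ty":0,"tz":0.044,"rx":0,"ry":0,"rz":0,"gripper":60},
    {"tx":0,"ty":0,"tz":0.048,"rx":0,"ry":0,"rz":0,"gripper":60},
    {"tx":0,"ty":0,"tz":0.053,"rx":0,"ry":0,"rz":0,"gripper":60},
    {"tx":0,"ty":0,"tz":0.058,"rx":0,"ry":0,"rz":0,"gripper":60},
    {"tx":0,"ty":0,"tz":0.063,"rx":0,"ry":0,"rz":0,"gripper":60},
    {"tx":0,"ty":0,"tz":0.068,"rx":0,"ry":0,"rz":0,"gripper":60},
    {"tx":0,"ty":0,"tz":0.073,"rx":0,"ry":0,"rz":0,"gripper":60},
    {"tx":0,"ty":0,"tz":0.078,"rx":0,"ry":0,"rz":0,"gripper":60},
    {"tx":0,"ty":0,"tz":0.083,"rx":0,"ry":0,"rz":0,"gripper":60},
    {"tx":0,"ty":0,"tz":0.088,"rx":0,"ry":0,"rz":0,"gripper":60},
    {"tx":0,"ty":0,"tz":0.093,"rx":0,"ry":0,"rz":0,"gripper":60},
    {"tx":0,"ty":0,"tz":0.097,"rx":0,"ry":0,"rz":0,"gripper":60},
    {"tx":0,"ty":0,"tz":0.1,"rx":0,"ry":0,"rz":0,"gripper":60},
    {"tx":0,"ty":0,"tz":0.1,"rx":0,"ry":0,"rz":0,"gripper":60},
  ],
)

```text
clock: 16.68
tool_pos: [0.5761, -0.1343, 0.0499]
ee_rot: [[-0.088, 0.001, 0.996], [-0.996, -0.0, -0.088], [0.0, -1.0, 0.001]]
contact_force: [-0.1, 0.5, 0.5]
gripper_width: 0.599
```

Call:
arm_command(
  deltas=[
    {"tx":0,"ty":0,"tz":0.003,"rx":0,"ry":0,"rz":0,"gripper":60},
    {"tx":0,"ty":0,"tz":0.007,"rx":0,"ry":0,"rz":0,"gripper":60},
    {"tx":0,"ty":0,"tz":0.012,"rx":0,"ry":0,"rz":0,"gripper":60},
    {"tx":0,"ty":0,"tz":0.017,"rx":0,"ry":0,"rz":0,"gripper":60},
    {"tx":0,"ty":0,"tz":0.022,"rx":0,"ry":0,"rz":0,"gripper":60},
    {"tx":0,"ty":0,"tz":0.026,"rx":0,"ry":0,"rz":0,"gripper":60},
    {"tx":0,"ty":0,"tz":0.029,"rx":0,"ry":0,"rz":0,"gripper":60},
    {"tx":0,"ty":0,"tz":0.031,"rx":0,"ry":0,"rz":0,"gripper":60},
    {"tx":0,"ty":0,"tz":0.031,"rx":0,"ry":0,"rz":0,"gripper":60},
    {"tx":0,"ty":0,"tz":0.031,"rx":0,"ry":0,"rz":0,"gripper":60},
  ],
)

```text
clock: 17.92
tool_pos: [0.6068, -0.137, 0.0498]
ee_rot: [[-0.088, 0.001, 0.996], [-0.996, -0.0, -0.088], [0.0, -1.0, 0.001]]
contact_force: [-0.8, -0.8, 0.4]
gripper_width: 0.598
```

```bash
python3 - <<'E'
from h import *
s=readout.observe(); f=optics.grab_frame('wrist'); save(f,'w7.png'); print(s['clock'],s['tool_pos'],s['contact_force'])
E
```

```text
17.925 [ 0.60679133 -0.13701385  0.04980892] [-0.80410809 -0.80637973  0.37535079]
```

View pics/w7.png

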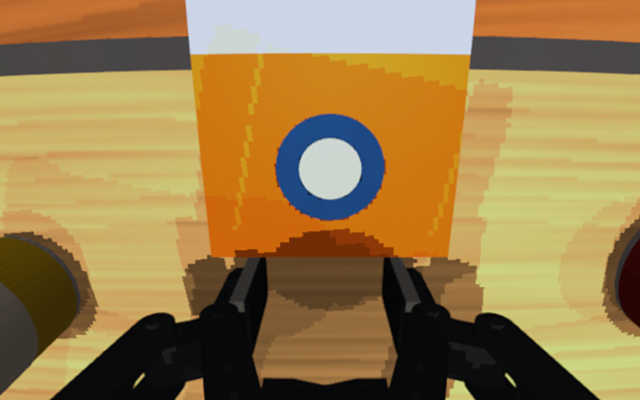

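```bash
cat > oc.py <<'E'
from close import *
s=readout.observe(); f=optics.grab_frame('wrist'); print(s['clock'],s['tool_pos'])
R=np.radians(-4.95); R=np.array([[np.cos(R),np.sin(R)],[-np.sin(R),np.cos(R)]])
sc=list(range(100,170,6))+list(range(485,560,6))
def X(p,z): return fitline((ray_plane(f,p,z,s)[:,:2]-s['tool_pos'][:2])@R.T)
E=trans(f,sc,25,57,0,-1);I=trans(f,sc,58,100,0,1)
L=trans(f,range(205,460,6),40,68,2,-1)
e=X(E,.05); i=X(I,.05); l=X(L,.058); print(E[::5,1],I[::5,1],L[::8,1])
print('strip w',e[0]-i[0],'to go',e[0]-l[0]); print(np.round([e,l],5))
E
python3 oc.py
```

```text
17.975 [ 0.60681982 -0.13700379  0.04984946]
[38.82705882 37.81467662 36.91339492 36.25       37.0893887 ] [71.64863258 70.69365427 69.93498597 69.49391727 70.03394124] [53.94665153 53.14918498 52.82980709 52.92392567 53.20619587 53.93086283]
strip w 0.011852816443721312 to go 0.007195070679778218
[[ 9.683e-02 -2.900e-04  1.000e+00  4.000e-05]
 [ 8.963e-02  1.970e-03  1.000e+00  2.000e-05]]
```

Call:
arm_command(
  deltas=[
    {"tx":0,"ty":0,"tz":0.003,"rx":0,"ry":0,"rz":0,"gripper":60},
    {"tx":0,"ty":0,"tz":0.005,"rx":0,"ry":0,"rz":0,"gripper":60},
    {"tx":0,"ty":0,"tz":0.0065,"rx":0,"ry":0,"rz":0,"gripper":60},
    {"tx":0,"ty":0,"tz":0.0072,"rx":0,"ry":0,"rz":0,"gripper":60},
    {"tx":0,"ty":0,"tz":0.0072,"rx":0,"ry":0,"rz":0,"gripper":60},
    {"tx":0,"ty":0,"tz":0.0072,"rx":0,"ry":0,"rz":0,"gripper":60},
  ],
)

```text
clock: 18.77
tool_pos: [0.6136, -0.1376, 0.0498]
ee_rot: [[-0.088, 0.0, 0.996], [-0.996, -0.0, -0.088], [0.0, -1.0, 0.0]]
contact_force: [-1.7, -0.5, 1.0]
gripper_width: 0.6
```

```bash
sed -i 's/25,57,0,-1/35,72,0,-1/;s/58,100,0,1/75,115,0,1/' oc.py; python3 oc.py
```

```text
18.775 [ 0.61363328 -0.13762571  0.04979846]
[57.9011976  56.98467967 56.11151079 55.79223301 56.39447236] [89.89052133 89.11858191 88.46219931 87.97322835 88.61850312] [53.92431064 53.15400552 52.90024257 52.93878719 53.22077922 53.94822006]
strip w 0.011815167857110911 to go 0.0003183441154701455
[[ 8.994e-02 -1.300e-04  1.000e+00  3.000e-05]
 [ 8.963e-02  1.940e-03  1.000e+00  2.000e-05]]
```

Call:
arm_command(
  deltas=[
    {"tx":0,"ty":0,"tz":0.0003,"rx":0,"ry":0,"rz":0,"gripper":60},
    {"tx":0,"ty":0,"tz":0.0003,"rx":0,"ry":0,"rz":0,"gripper":60},
    {"tx":0,"ty":0,"tz":0.0003,"rx":0,"ry":0,"rz":0,"gripper":60},
    {"tx":0,"ty":0,"tz":-0.015,"rx":0,"ry":0,"rz":0,"gripper":60},
    {"tx":0,"ty":0,"tz":-0.04,"rx":0,"ry":0,"rz":0,"gripper":60},
    {"tx":0,"ty":-0.03,"tz":-0.06,"rx":0,"ry":0,"rz":0,"gripper":60},
    {"tx":0,"ty":-0.08,"tz":-0.06,"rx":0,"ry":0,"rz":0,"gripper":60},
    {"tx":0,"ty":-0.13,"tz":-0.06,"rx":0,"ry":0,"rz":0,"gripper":60},
    {"tx":-0.01,"ty":-0.18,"tz":-0.06,"rx":0,"ry":0,"rz":0,"gripper":60},
    {"tx":-0.04,"ty":-0.22,"tz":-0.04,"rx":0,"ry":0,"rz":0,"gripper":60},
    {"tx":-0.08,"ty":-0.26,"tz":-0.022,"rx":0,"ry":0,"rz":0,"gripper":60},
    {"tx":-0.12,"ty":-0.27,"tz":-0.012,"rx":0,"ry":0,"rz":0,"gripper":60},
    {"tx":-0.136,"ty":-0.27,"tz":-0.002,"rx":0,"ry":0,"rz":0,"gripper":60},
    {"tx":-0.136,"ty":-0.27,"tz":-0.002,"rx":0,"ry":0,"rz":0,"gripper":60},
    {"tx":-0.136,"ty":-0.27,"tz":-0.002,"rx":0,"ry":0,"rz":0,"gripper":60},
    {"tx":-0.136,"ty":-0.27,"tz":-0.002,"rx":0,"ry":0,"rz":0,"gripper":60},
  ],
)

```text
clock: 20.82
tool_pos: [0.6228, -0.0032, 0.319]
ee_rot: [[-0.089, -0.002, 0.996], [-0.996, -0.0, -0.089], [0.0, -1.0, -0.002]]
contact_force: [0.1, -0.3, 0.2]
gripper_width: 0.603
```

```bash
python3 - <<'E'
from meas import *
s=readout.observe(); f=optics.grab_frame('wrist'); save(f,'w8.png'); print(s['clock'],s['tool_pos'],s['contact_force'])
g=optics.grab_frame('top'); cv2.imwrite('pics/top2c.png',cv2.resize(g['pixels'][120:260,180:440,::-1],None,fx=3,fy=3,interpolation=cv2.INTER_CUBIC)); save(g,'top2.png')
cv2.imwrite('pics/w8g.png',cv2.resize(f['pixels'][20:90,120:520,::-1],None,fx=2,fy=4,interpolation=cv2.INTER_NEAREST))
show(measure(f,s,(.6,0),np.radians(-4.95),'m2',Xr=(-.25,.2)))
E
```

```text
20.825 [ 0.62279009 -0.0032324   0.31904255] [ 0.10946366 -0.33927538  0.19644563]
edge [ 1.154e-01 -1.000e-04  7.760e-01  2.000e-04]
strip [1.103e-01 2.000e-04 1.000e+00 8.600e-03]
green front [1.404e-01 9.000e-04 1.000e+00 1.000e-04]
green line [ 0.115 -0.     1.     0.   ]
green rear [0.022 0.    1.    0.   ]
green Y [0.0775 0.178 ]
 -> green line-edge(mm) at yc -0.43 ang rel edge deg (line, front, rear) [np.float64(-0.01), np.float64(-0.06), np.float64(-0.01)]
orange front [1.557e-01 1.400e-03 1.000e+00 1.000e-04]
orange line [ 1.147e-01 -5.000e-04  1.000e+00  0.000e+00]
orange rear [3.76e-02 6.80e-03 1.00e+00 1.00e-04]
orange Y [-0.1885 -0.088 ]
 -> orange line-edge(mm) at yc -0.71 ang rel edge deg (line, front, rear) [np.float64(0.02), np.float64(-0.09), np.float64(-0.4)]
```

View pics/w8.png

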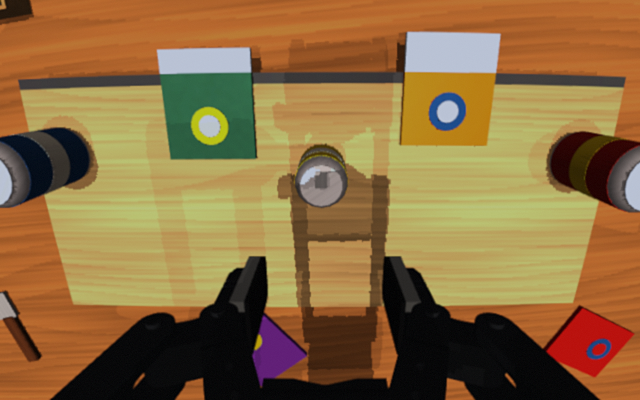

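View pics/top2c.png

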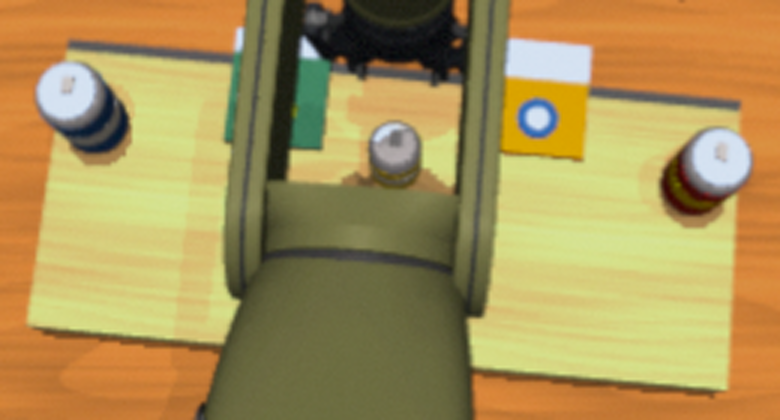

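View pics/w8g.png

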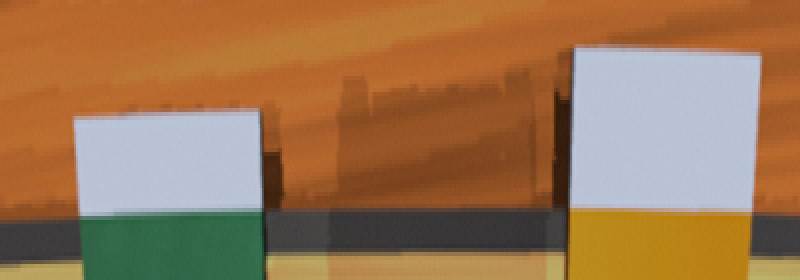

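Both flags check out: the front overhang is 25.0 mm on green and 40.3 mm on orange, both square to within about 0.1°, and the cans look unmoved. I'm handing in the job.

```bash
python3 -c "
from h import *
print(ticket.sign_off()); print(readout.observe()['clock'])"
```

```text
the job is handed in; nothing more can be done
None
the job is handed in; nothing more can be done
```

I pushed the green flag first and then the orange one, using both fingertips against each flag's rear edge, until each white band hung out over the customer edge. The job was handed in at about 21 s, with the gripper lifted clear and touching nothing.

**Last checks:**

| Check | Green | Orange |
|---|---|---|
| Band past the edge, overhead view (wanted) | 25.0 mm (25) | 40.3 mm (40) |
| Line short of the edge, close-up | 0.1 mm | 0.3 mm, then pushed 0.3 mm more |
| Angle to the edge | about 0.1° | about 0.1° |

- **Cans:** all three look unmoved in the before and after pictures.
- **Forces:** the highest I saw was about 15 N, when I deliberately touched the riser to find its height.

**Disagreements:** the overhead line fit put the lines 0.4 mm (green) and 0.7 mm (orange) short of the edge. I trusted the close-up and front-edge measurements instead, because that fit already read about 1 mm short before I moved anything. One rear-edge fit on orange gave 0.4°, while its line and front edge gave at most 0.1°.

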